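Run a fingertip along the caps of the sector rack

ROBOT

A 6-joint arm with a two-finger parallel gripper is mounted at the origin on a cart in front of the work surface, level with it; the furniture and walls round the work are solid. World frame = base frame: x ahead of the robot, y to its left, z up, the work surface at z = 0. Lengths are in m, angles in rad, forces in N, time in s.
With the tool pointing down it reaches from about 0.35 to 0.775 m from the base axis. Payload 5.5 kg.
Tool frame: the origin (TCP) lies at the very end of the fingers, on their centre line; the grasp point (between the pads) lies behind it (env.hold_point_z is the z of the grasp point in the tool frame, in m); z points along the fingers, y is the line along which they close (so a half turn about z gives the same grasp; the last joint's range is limited). The gripper opens to 85 mm and grips with 20 to 120 N. Pads are 22 mm wide; open, the fingers measure 114 mm over their backs; the gripper's body (76 mm by 85 mm) begins 54 mm behind the grasp point. The pads swing forward as they close: fully open they stand 13 mm farther back than shut.
Start: joints at [1.056, 0.313, 0.046, 1.304, 0, 1.431], TCP at [0.211, 0.535, 0.192] pointing down, gripper open.
Joint ranges: [-2.76, 2.76], [-0.86, 1.69], [-1.03, 1.26], [-2.2, 2.34], [-1.47, 1.5], [-3.14, 3.14]. Speed limits (rad/s): [2.57, 2.57, 3.14, 3.14, 3.14, 3.14].

INTERFACE

Orientations are given as a unit quaternion [w, x, y, z].
In Python, from workcell import env gives the robot as it stands.
- The arm moves only by the tool arm_command, never from a script. Its argument "rows" is a list of rows, each an object with "delta_pos": the shift along the tool's x, y, z scaled (see below), a list of three; "rot": the turn, a rotation vector about the tool's x, y, z scaled (see below), a list of three; "fingers": the closure, from 0 (fully open) to 1 (shut). A call has 1 to 20 rows; each row shifts and turns the commanded pose from where the row before left it, along the tool's axes as they then stand; what a row does not reach is not made up. The controller multiplies each number of a shift by 0.02 m and each number of a turn by 360 degrees. A row lasts 1/10 s, in which the tool goes at most 50 mm and 8.59 degrees, less where a joint would pass 70% of its speed; a pose out of reach is approached as far as the arm can. A call with a number of a shift or a turn outside -1 to 1 is refused whole. A call with a gripper value outside its range is refused whole. The fingers move at their own pace and stop on an object; "squeeze" is the grip in N (left out, the last holds). Time passes only in rows, so rows that do not move let the fingers close. It gives the time, the measured TCP pose, the force and the opening at its end, in the units of the state.
- env.get_state(): the state, without advancing time (a new reading comes with each control period).
- env.read_camera(name): name is "scene" or "top" or "wrist"; returns (picture, depth): 420x560x3 uint8, blue, green, red; 420x560 float32, m along the optical axis (not along the pixel's ray), 0 where there is no reading.
- env.get_calibration(name): a dict with "mtx" (3x3 intrinsics, pixels), "distortion" ([k1, k2, p1, p2, k3] as OpenCV has them; the pictures are not rectified), "R" (3x3) and "t" (3): a world point X has camera coordinates R X + t. Camera axes: x right, y down, z forward; pixel columns grow to the right and rows downward; lengths in m; the calibration is good to about 2 mm. A picture is of the moment at which its call begins: read the wrist's pose just before it. get_calibration takes no time and is no camera call; for the wrist camera it gives the pose at the moment of the call.
- env.hand_in(): hands the job in, once; it reports no verdict.
The state is a dict: "clock": time; "joint_pos": joint angles; "qvel": joint speeds; "tau": joint torques, N m; "tcp_pos": TCP position; "orientation": TCP orientation; "wrist_force": force on the tool from outside, world axes, zero at the start; "ft_torque": the same for the moment, N m; "finger_gap": finger opening in m.
Only numpy, scipy, OpenCV 4.12 (cv2) and the standard library are available. Lean on these libraries where they do the work, as an engineer would, in place of code of your own. Each camera call takes 0.05 s, during which the arm holds its last target. There are 200 camera calls.

TASK

Seat the six orange caps on the curved tube rack: with the fingertips, trace lightly along the row from the end by the blue-capped vial to the end by the black-capped vial, pressing every cap fully home in turn, in one pass without lifting away from the row until the last cap is down. Pick nothing up, do not shove the rack, and leave the vials and the other things alone. Finish with the hand clear.

Things in the scene. Friction and masses are not known exactly. Their poses are not given: they have to be found in the camera images.
- rack: Loose but heavy sector rack (1.6 kg) standing on the worktop: dark steel base strip and a bright aluminium top strip 34 mm wide, both bent in an arc of radius 160 mm, about 215 mm long in all, six glass tubes between them. Origin: on the worktop (underside of the base), below the middle of the row; z up, x points to the outer (convex) side of the arc, y along the row at its middle from cap1 to cap6. The top of the aluminium strip is 60 mm above the origin.
- cap1_top (a point): Top (apex) of orange push-in cap number 1 of the six in the row, counted towards the rack's +y. All caps are alike: 20 mm across, a flat cone (about 25 degrees) rising 4 mm from its 1 mm rim to the apex, 26 mm from cap to cap. A loose cap has its apex about 69.7 mm above the worktop (9.7 mm above the aluminium strip), a cap pushed fully home 65.7 mm.
- cap1 (a joint): How far this cap is pushed down, m: 0 = standing loose, 0.004 = fully home (a rigid stop). It slides down under a push of about 2 N and stays where it is left; it does not spring back or come off.
- cap2_top (a point): Top (apex) of orange push-in cap number 2 of the six in the row, counted towards the rack's +y. All caps are alike: 20 mm across, a flat cone (about 25 degrees) rising 4 mm from its 1 mm rim to the apex, 26 mm from cap to cap. A loose cap has its apex about 69.7 mm above the worktop (9.7 mm above the aluminium strip), a cap pushed fully home 65.7 mm.
- cap2 (a joint): How far this cap is pushed down, m: 0 = standing loose, 0.004 = fully home (a rigid stop). It slides down under a push of about 2 N and stays where it is left; it does not spring back or come off.
- cap3_top (a point): Top (apex) of orange push-in cap number 3 of the six in the row, counted towards the rack's +y. All caps are alike: 20 mm across, a flat cone (about 25 degrees) rising 4 mm from its 1 mm rim to the apex, 26 mm from cap to cap. A loose cap has its apex about 69.7 mm above the worktop (9.7 mm above the aluminium strip), a cap pushed fully home 65.7 mm.
- cap3 (a joint): How far this cap is pushed down, m: 0 = standing loose, 0.004 = fully home (a rigid stop). It slides down under a push of about 2 N and stays where it is left; it does not spring back or come off.
- cap4_top (a point): Top (apex) of orange push-in cap number 4 of the six in the row, counted towards the rack's +y. All caps are alike: 20 mm across, a flat cone (about 25 degrees) rising 4 mm from its 1 mm rim to the apex, 26 mm from cap to cap. A loose cap has its apex about 69.7 mm above the worktop (9.7 mm above the aluminium strip), a cap pushed fully home 65.7 mm.
- cap4 (a joint): How far this cap is pushed down, m: 0 = standing loose, 0.004 = fully home (a rigid stop). It slides down under a push of about 2 N and stays where it is left; it does not spring back or come off.
- cap5_top (a point): Top (apex) of orange push-in cap number 5 of the six in the row, counted towards the rack's +y. All caps are alike: 20 mm across, a flat cone (about 25 degrees) rising 4 mm from its 1 mm rim to the apex, 26 mm from cap to cap. A loose cap has its apex about 69.7 mm above the worktop (9.7 mm above the aluminium strip), a cap pushed fully home 65.7 mm.
- cap5 (a joint): How far this cap is pushed down, m: 0 = standing loose, 0.004 = fully home (a rigid stop). It slides down under a push of about 2 N and stays where it is left; it does not spring back or come off.
- cap6_top (a point): Top (apex) of orange push-in cap number 6 of the six in the row, counted towards the rack's +y. All caps are alike: 20 mm across, a flat cone (about 25 degrees) rising 4 mm from its 1 mm rim to the apex, 26 mm from cap to cap. A loose cap has its apex about 69.7 mm above the worktop (9.7 mm above the aluminium strip), a cap pushed fully home 65.7 mm.
- cap6 (a joint): How far this cap is pushed down, m: 0 = standing loose, 0.004 = fully home (a rigid stop). It slides down under a push of about 2 N and stays where it is left; it does not spring back or come off.
- blue_vial_mid (a point): Loose upright glass vial with a BLUE cap, 31 mm across, 60 mm tall, standing beyond one end of the row, about 70 mm from the nearest orange cap: it marks the end to start from. Point on its axis, half-way up (30 mm).
- black_vial_mid (a point): The same kind of vial with a BLACK cap, 31 mm across, 60 mm tall, standing beyond the other end of the row: it marks the end to finish at. Point on its axis, half-way up (30 mm).
- beaker: Loose glass beaker, 48 mm across, 59 mm tall; a bystander. Origin: centre of its underside.
- bulb: Loose red rubber pipette bulb lying on the worktop, 44x76x44 mm; a bystander. Origin: centre of its underside.
- film: Loose small roll of film lying on the worktop, 52x42x42 mm; a bystander. Origin: centre of its underside.
- dish: Loose petri dish, 59 mm across, 14 mm tall; a bystander. Origin: centre of its underside.
- flask: Loose conical flask with a red stopper, 64 mm across, 117 mm tall; a bystander. Origin: centre of its underside.
- blue_vial: The blue-capped vial itself. Origin: centre of its underside, z up.
- black_vial: The black-capped vial itself. Origin: centre of its underside, z up.
There are look-alikes about, which are no part of the job. Leave any red look-alike of the blue_vial alone.

How it is judged:
At the end, for the whole second after the job is handed in: All six caps are pushed down at least 3 of their 4 mm; the rack stands at rest, flat, within 15 mm of where it was; the vials and other loose things stand within 20 mm of where they were (value of joint each of cap1, cap2, cap3, cap4, cap5, cap6 above 0.003 m and distance of rack from where it was at the start of the episode below 0.015 m and angle between rack's own z axis and vertical below 0.05 rad and linear speed of rack below 0.01 m/s and distance of each of blue_vial_mid, black_vial_mid, beaker, bulb, film, dish, flask from where it was at the start of the episode below 0.02 m and angle between each of blue_vial, black_vial, beaker, flask's own z axis and vertical below 0.2 rad); the robot touches nothing.
It fails at once if a cap is pressed home before the one ahead of it, counted from the blue-capped vial's end, is at least half down ((horizontal distance between blue_vial_mid and cap1_top below 0.12 m and ((value of joint cap2 above 0.003 m and value of joint cap1 below 0.002 m) or (value of joint cap3 above 0.003 m and value of joint cap2 below 0.002 m) or (value of joint cap4 above 0.003 m and value of joint cap3 below 0.002 m) or (value of joint cap5 above 0.003 m and value of joint cap4 below 0.002 m) or (value of joint cap6 above 0.003 m and value of joint cap5 below 0.002 m))) or (horizontal distance between blue_vial_mid and cap6_top below 0.12 m and ((value of joint cap5 above 0.003 m and value of joint cap6 below 0.002 m) or (value of joint cap4 above 0.003 m and value of joint cap5 below 0.002 m) or (value of joint cap3 above 0.003 m and value of joint cap4 below 0.002 m) or (value of joint cap2 above 0.003 m and value of joint cap3 below 0.002 m) or (value of joint cap1 above 0.003 m and value of joint cap2 below 0.002 m)))).
It fails at once if the fingertips are lifted more than about 20 mm above the caps between the first cap and the last (value of joint any of cap1, cap2, cap3, cap4, cap5, cap6 above 0.003 m and value of joint any of cap1, cap2, cap3, cap4, cap5, cap6 below 0.003 m and z of the grasp point in the frame of rack above 0.105 m).
It fails at once if the rack or its caps are pressed with more than 30 N, or leaned on with anything but the fingers (contact force between the fingers and rack above 30 N or contact force between the arm and rack above 5 N).
It fails at once if the rack is shoved more than 15 mm, lifted or tipped (distance of rack from where it was at the start of the episode above 0.015 m or height (world z) of rack above 0.008 m or angle between rack's own z axis and vertical above 0.1 rad).
It fails at once if a vial or another loose thing is moved more than 20 mm, knocked over or lifted (distance of any of blue_vial_mid, black_vial_mid, beaker, bulb, film, dish, flask from where it was at the start of the episode above 0.02 m or angle between any of blue_vial, black_vial, beaker, flask's own z axis and vertical above 0.3 rad).
It also fails if it takes over 51 s, if anything falls off the work surface, if the arm or the gripper's body presses on something with over 40 N, if the wrist force passes 120 N, or if a joint passes its speed limit or range.

## Working session

There is one attempt and no reset: what is moved stays moved. The work goes in short steps, Python scripts to look and compute and a tool call to move; the robot and the scene stay as the last step left them, time stands still between calls to the robot, and variables do not carry over. Pictures are saved under pics/ and viewed, on a budget of 10 in all, crops included, one or two more only if the job needs it, and the job is handed in when it is done.

Besides the shell and the picture viewer there is one more tool, called after "Emit:" as a command line: name --argument value ..., lists and objects as JSON in quotes. arm_command: Moves the arm, as the interface text tells. Shifts and turns lie within -1 to 1; 1 stands for 0.02 m of shift or 360 degrees of turn. Its arguments: {"type":"object","properties":{"rows":{"type":"array","items":{"type":"object","properties":{"delta_pos":{"type":"array","items":{"type":"number","minimum":-1,"maximum":1}},"rot":{"type":"array","items":{"type":"number","minimum":-1,"maximum":1}},"fingers":{"type":"number"}}}},"squeeze":{"type":"number"}},"required":["rows"]}

```bash
mkdir -p pics; python3 - <<'E'
from workcell import env
import cv2,numpy as np
s=env.get_state();print(s,env.hold_point_z)
ims=[]
for n in("top","scene"):
    p,d=env.read_camera(n);np.savez(f"{n}.npz",p=p,d=d);cv2.imwrite(f"pics/{n}0.png",p)
    c=env.get_calibration(n);print(n,c)
E
```

```text
{'clock': 0.0, 'joint_pos': array([ 1.05638935e+00,  3.14018936e-01,  4.49759370e-02,  1.30360424e+00,
       -4.19826150e-06,  1.43120094e+00]), 'qvel': array([ 0.0012245 ,  0.00088328, -0.00051049, -0.00058791,  0.00129465,
        0.00028274]), 'tau': array([ 1.65658636e-03, -4.80622101e+01,  2.98537213e+01,  1.91417034e-02,
        1.56783717e-04,  6.33234137e-06]), 'tcp_pos': array([0.21022243, 0.53456305, 0.19129716]), 'orientation': array([-2.95272259e-04,  1.86310658e-01,  9.82490449e-01, -8.77088591e-04]), 'wrist_force': array([0.22193142, 0.24354968, 0.59011734]), 'ft_torque': array([-0.01814585, -0.00030535, -0.02318638]), 'finger_gap': 0.08533446673657831} -0.0187
top {'mtx': array([[519.67941132,   0.        , 270.93117613],
       [  0.        , 519.67941132, 207.37802585],
       [  0.        ,   0.        ,   1.        ]]), 'distortion': array([0.03019212, 0.        , 0.        , 0.        , 0.        ]), 'R': array([[ 0.00800976, -0.99977897, -0.01943859],
       [-0.98570698, -0.00462273, -0.1684054 ],
       [ 0.16827832,  0.02050964, -0.98552613]]), 't': array([0.28317226, 0.55583523, 1.22120349])}
scene {'mtx': array([[397.16326978,   0.        , 282.01383709],
       [  0.        , 397.16326978, 209.75004643],
       [  0.        ,   0.        ,   1.        ]]), 'distortion': array([-0.06168599,  0.        ,  0.        ,  0.        ,  0.        ]), 'R': array([[ 0.40403433, -0.91453655, -0.01947195],
       [-0.56959569, -0.23487206, -0.78765212],
       [ 0.71576324,  0.32932964, -0.61581245]]), 't': array([0.0363872 , 0.4380648 , 0.42113321])}
```

View pics/top0.png

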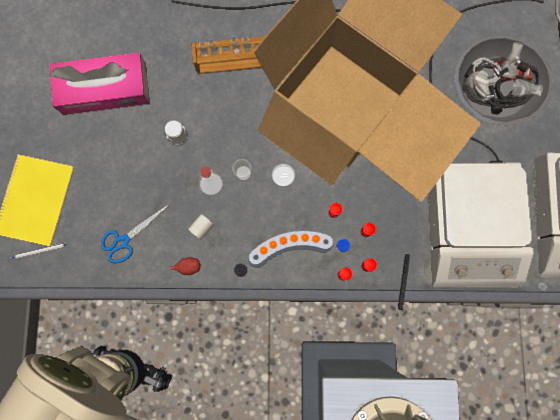

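View pics/scene0.png

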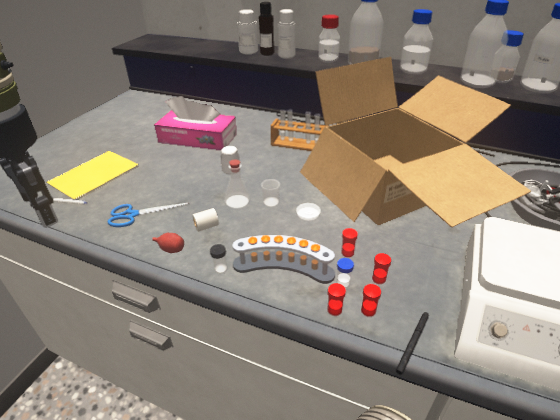

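The top view shows the rack from (255,257) to (330,241). The blue vial is at (343,245) and the black one at (240,270), so the row starts at the right-hand end (lower y). The scene view agrees, and red look-alikes stand around the blue vial.

```bash
cat >h.py <<'E'
import cv2,numpy as np
from workcell import env
def cast(c,uv,z):
    n=cv2.undistortPoints(np.float64(uv).reshape(-1,1,2),c["mtx"],c["distortion"])[:,0]
    r=np.c_[n,np.ones(len(n))]@c["R"]; o=-c["R"].T@c["t"]
    return o+r*((z-o[2])/r[:,2])[:,None]
def blobs(p,lo,hi,box,amin=15):
    h=cv2.cvtColor(p,cv2.COLOR_BGR2HSV); m=cv2.inRange(h,lo,hi)
    k=np.zeros_like(m);x0,y0,x1,y1=box;k[y0:y1,x0:x1]=m[y0:y1,x0:x1]
    n,l,s,c=cv2.connectedComponentsWithStats(k)
    return c[1:][s[1:,4]>=amin],s[1:,4][s[1:,4]>=amin]
E
python3 - <<'E'
from h import *
np.set_printoptions(precision=4,suppress=True)
for n,box in(("top",(245,225,340,275)),("scene",(235,230,335,252))):
    p=np.load(n+".npz")["p"];c=env.get_calibration(n)
    u,a=blobs(p,(8,150,120),(22,255,255),box,8);print(n,u,a);w=cast(c,u,.0672);print(w[:,:2])
    print(np.linalg.norm(np.diff(w[:,:2],axis=0),axis=1))
    if n=="top":
        print("blue",cast(c,[(343,245)],.06),"black",cast(c,[(240,270)],.06),"red",cast(c,[(335,210),(368,229),(345,274),(370,265)],.06))
        q=w[:,:2];s=np.linalg.lstsq(np.c_[2*q,np.ones(len(q))],(q**2).sum(1),rcond=None)[0];print("circ",s[:2],np.sqrt(s[2]+s[:2]@s[:2]))
E
```

```text
top [[293.8095 237.9286]
 [304.6364 237.0909]
 [315.6304 238.2609]
 [283.     240.    ]
 [272.8095 244.0714]
 [263.1163 249.9767]] [42 44 46 45 42 43]
[[0.4774 0.2312]
 [0.4795 0.2054]
 [0.4769 0.1792]
 [0.4723 0.2569]
 [0.4624 0.2812]
 [0.4482 0.3041]]
[0.0259 0.0263 0.0779 0.0262 0.027 ]
blue [[0.462  0.1136 0.06  ]] black [[0.4008 0.3589 0.06  ]] red [[0.5466 0.1315 0.06  ]
 [0.5008 0.0533 0.06  ]
 [0.3933 0.11   0.06  ]
 [0.4149 0.0506 0.06  ]]
circ [0.3162 0.2082] 0.16325207626860144
scene [[252.381  239.9762]
 [265.2558 238.3953]
 [278.0698 238.6512]
 [290.8889 240.2222]
 [303.2174 242.913 ]
 [315.     247.3261]] [42 43 43 45 46 46]
[[0.4456 0.3004]
 [0.4599 0.2785]
 [0.4691 0.2543]
 [0.4748 0.2287]
 [0.4769 0.203 ]
 [0.4739 0.1771]]
[0.0261 0.0259 0.0262 0.0257 0.0261]
```

Emit:
arm_command --rows '[{"rot":[0,0,0.0212],"delta_pos":[0,0,0],"fingers":1},{"rot":[0,0,0.0212],"delta_pos":[0,0,0],"fingers":1},{"rot":[0,0,0.0212],"delta_pos":[0,0,0],"fingers":1},{"rot":[0,0,0.0212],"delta_pos":[0,0,0],"fingers":1},{"rot":[0,0,0.0212],"delta_pos":[0,0,0],"fingers":1},{"rot":[0,0,0.0212],"delta_pos":[0,0,0],"fingers":1},{"rot":[0,0,0.0212],"delta_pos":[0,0,0],"fingers":1},{"rot":[0,0,0.0212],"delta_pos":[0,0,0],"fingers":1},{"rot":[0,0,0.0212],"delta_pos":[0,0,0],"fingers":1},{"rot":[0,0,0],"delta_pos":[0,0,0],"fingers":1},{"rot":[0,0,0],"delta_pos":[0,0,0],"fingers":1}]' --squeeze 20

```text
clock: 1.2
tcp_pos: [0.2104, 0.5349, 0.1919]
orientation: [0.0, 0.707, 0.707, -0.0]
wrist_force: [0.5, 0.2, 0.1]
finger_gap: 0.0
```

Emit:
arm_command --rows '[{"delta_pos":[-0.99,0.736,0],"rot":[0,0,0],"fingers":1},{"delta_pos":[-0.99,0.736,0],"rot":[0,0,0],"fingers":1},{"delta_pos":[-0.99,0.736,0],"rot":[0,0,0],"fingers":1},{"delta_pos":[-0.99,0.736,0],"rot":[0,0,0],"fingers":1},{"delta_pos":[-0.99,0.736,0],"rot":[0,0,0],"fingers":1},{"delta_pos":[-0.99,0.736,0],"rot":[0,0,0],"fingers":1},{"delta_pos":[-0.99,0.736,0],"rot":[0,0,0],"fingers":1},{"delta_pos":[-0.99,0.736,0],"rot":[0,0,0],"fingers":1},{"delta_pos":[-0.99,0.736,0],"rot":[0,0,0],"fingers":1},{"delta_pos":[-0.99,0.736,0],"rot":[0,0,0],"fingers":1},{"delta_pos":[-0.99,0.736,0],"rot":[0,0,0],"fingers":1},{"delta_pos":[-0.99,0.736,0],"rot":[0,0,0],"fingers":1},{"delta_pos":[-0.99,0.736,0],"rot":[0,0,0],"fingers":1},{"delta_pos":[-0.99,0.736,0],"rot":[0,0,0],"fingers":1},{"delta_pos":[-0.99,0.736,0],"rot":[0,0,0],"fingers":1},{"delta_pos":[-0.99,0.736,0],"rot":[0,0,0],"fingers":1},{"delta_pos":[-0.99,0.736,0],"rot":[0,0,0],"fingers":1},{"delta_pos":[-0.99,0.736,0],"rot":[0,0,0],"fingers":1},{"delta_pos":[0,0,0],"rot":[0,0,0],"fingers":1},{"delta_pos":[0,0,0],"rot":[0,0,0],"fingers":1}]'

```text
clock: 3.2
tcp_pos: [0.4743, 0.1777, 0.192]
orientation: [-0.0, 0.708, 0.706, -0.0]
wrist_force: [0.1, 0.3, -0.1]
finger_gap: -0.0005
```

```bash
python3 - <<'E'
from h import *
p,d=env.read_camera("wrist");c=env.get_calibration("wrist");cv2.imwrite("pics/w1.png",p)
np.set_printoptions(precision=4,suppress=True)
print(env.get_state()["tcp_pos"],env.get_state()["wrist_force"])
u,a=blobs(p,(8,150,120),(22,255,255),(0,0,560,420),100);print(np.c_[u,a,cast(c,u,.0672)])
E
```

```text
[0.4741 0.1781 0.1921] [-0.5877  1.1886  0.6972]
[[250.6944  70.4659 337.       0.4475   0.3033   0.0672]
 [265.0762  94.9016 315.       0.4611   0.2814   0.0672]
 [275.4774 120.4042 287.       0.4712   0.2575   0.0672]
 [281.3118 146.403  263.       0.4771   0.232    0.0672]
 [282.6706 171.6468 252.       0.4786   0.2061   0.0672]
 [280.0769 195.7564 234.       0.4759   0.1802   0.0672]]
```

View pics/w1.png

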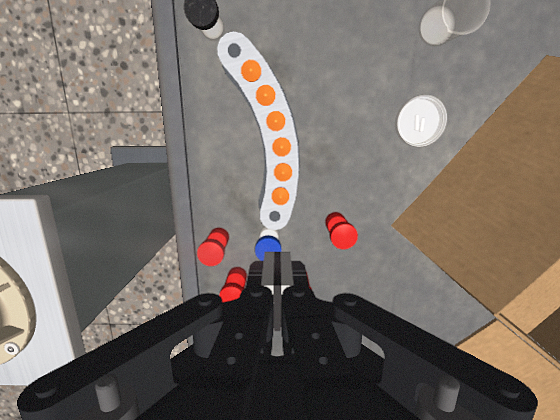

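The wrist view shows six caps in a row from (280,196) by the blue vial (267,247) to (251,70) by the black one. Their positions agree with the other two cameras to within 2 mm. Next I descend on the first cap.

Emit:
arm_command --rows '[{"delta_pos":[0.05,0.09,0.9],"rot":[0,0,0],"fingers":1},{"delta_pos":[0,0,1],"rot":[0,0,0],"fingers":1},{"delta_pos":[0,0,1],"rot":[0,0,0],"fingers":1},{"delta_pos":[0,0,1],"rot":[0,0,0],"fingers":1},{"delta_pos":[0,0,1],"rot":[0,0,0],"fingers":1},{"delta_pos":[0,0,0.7],"rot":[0,0,0],"fingers":1},{"delta_pos":[0,0,0.2],"rot":[0,0,0],"fingers":1},{"delta_pos":[0,0,0],"rot":[0,0,0],"fingers":1},{"delta_pos":[0,0,0],"rot":[0,0,0],"fingers":1}]'

```text
clock: 4.15
tcp_pos: [0.4766, 0.1795, 0.077]
orientation: [0.0, 0.708, 0.706, 0.001]
wrist_force: [-0.7, -0.4, 0.1]
finger_gap: -0.0003
```

Emit:
arm_command --rows '[{"delta_pos":[0,0,0.1],"rot":[0,0,0],"fingers":1},{"delta_pos":[0,0,0.1],"rot":[0,0,0],"fingers":1},{"delta_pos":[0,0,0.05],"rot":[0,0,0],"fingers":1},{"delta_pos":[0,0,0.05],"rot":[0,0,0],"fingers":1},{"delta_pos":[0,0,0.05],"rot":[0,0,0],"fingers":1},{"delta_pos":[0,0,0.05],"rot":[0,0,0],"fingers":1},{"delta_pos":[0,0,0.05],"rot":[0,0,0],"fingers":1},{"delta_pos":[0,0,0],"rot":[0,0,0],"fingers":1}]'

```text
clock: 4.95
tcp_pos: [0.4761, 0.1789, 0.067]
orientation: [-0.0, 0.708, 0.706, -0.0]
wrist_force: [-0.2, 0.3, 0.9]
finger_gap: -0.0002
```

Emit:
arm_command --rows '[{"delta_pos":[0,0,0.05],"rot":[0,0,0],"fingers":1},{"delta_pos":[0,0,0.05],"rot":[0,0,0],"fingers":1},{"delta_pos":[0,0,0],"rot":[0,0,0],"fingers":1}]'

```text
clock: 5.25
tcp_pos: [0.4761, 0.179, 0.065]
orientation: [-0.0, 0.708, 0.706, -0.0]
wrist_force: [0.0, 0.3, 0.0]
finger_gap: 0.0001
```

Emit:
arm_command --rows '[{"delta_pos":[0,0,0.03],"rot":[0,0,0],"fingers":1},{"delta_pos":[0,0,0],"rot":[0,0,0],"fingers":1}]'

```text
clock: 5.45
tcp_pos: [0.4762, 0.179, 0.0646]
orientation: [-0.0, 0.708, 0.706, 0.0]
wrist_force: [0.3, -0.3, 0.5]
finger_gap: 0.0001
```

```bash
python3 - <<'E'
from h import *
p,d=env.read_camera("wrist");s,_=env.read_camera("scene")
cv2.imwrite("pics/m2.png",np.hstack([cv2.resize(p[130:330,180:380],(400,400),interpolation=2),cv2.resize(s[200:300,210:310],(400,400),interpolation=2)]))
st=env.get_state();print(st["tcp_pos"],st["wrist_force"])
E
```

```text
[0.47629537 0.17897016 0.06461715] [-0.51956724  0.27231829 -0.33084889]
```

View pics/m2.png

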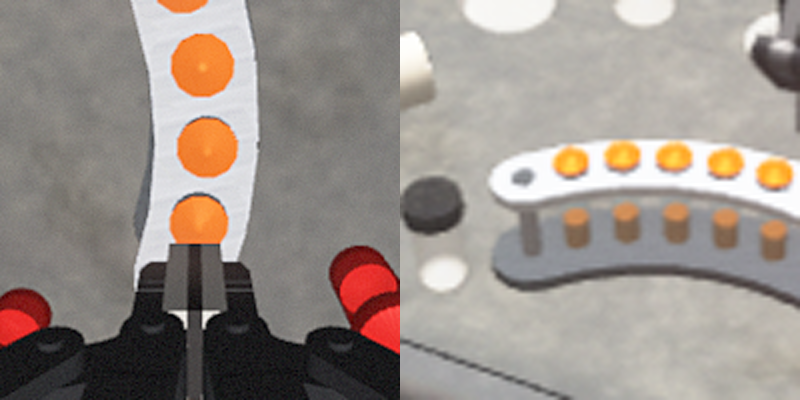

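The left crop shows the shut fingertips ending at (198,245), covering only the near edge of cap 1 at (198,218). The scene crop is cut before the cap 1 end. I'll check where the tip really is from depth.

```bash
python3 - <<'E'
from h import *
np.set_printoptions(precision=4,suppress=True)
p,d=env.read_camera("wrist");c=env.get_calibration("wrist");t=env.get_state()["tcp_pos"]
def proj(X): return cv2.projectPoints(np.float64(X).reshape(-1,1,3),cv2.Rodrigues(c["R"])[0],c["t"],c["mtx"],c["distortion"])[0][:,0]
print("cam",-c["R"].T@c["t"],"axis",c["R"][2])
for dy in(-.011,0,.011): print(dy,proj(t+[0,dy,0]))
u,a=blobs(p,(8,150,120),(22,255,255),(0,0,560,420),60);print(np.c_[u,a,cast(c,u,.0672)])
u=[(277,v) for v in range(222,300,5)]
n=cv2.undistortPoints(np.float64(u).reshape(-1,1,2),c["mtx"],c["distortion"])[:,0]
z=np.array([d[v,x] for x,v in u]);P=(np.c_[n,np.ones(len(n))]*z[:,None]-c["t"])@c["R"]
print(np.c_[u,z,P])
h=cv2.cvtColor(env.read_camera("scene")[0],cv2.COLOR_BGR2BGRA)[:,:,:3]
cv2.imwrite("pics/s3.png",cv2.resize(h[190:290,230:380],(780,520),interpolation=2))
E
```

```text
cam [0.4752 0.2527 0.2459] axis [-0.0011 -0.2853 -0.9584]
-0.011 [[278.9223 256.5679]]
0 [[278.9223 241.4582]]
0.011 [[278.922  225.8458]]
[[ 227.0395   30.4474 1113.        0.4482    0.3027    0.0672]
 [ 252.9908   74.3558  981.        0.4618    0.2807    0.0672]
 [ 270.8775  118.6208  865.        0.4716    0.2569    0.0672]
 [ 280.7444  162.137   759.        0.4774    0.2317    0.0672]
 [ 283.1397  203.2227  687.        0.479     0.206     0.0672]
 [ 278.9069  240.2897  580.        0.4763    0.1809    0.0672]]
[[277.     222.       0.1961   0.4751   0.191    0.0597]
 [277.     227.       0.1972   0.475    0.1874   0.0596]
 [277.     232.       0.1904   0.475    0.1866   0.067 ]
 [277.     237.       0.1904   0.475    0.1834   0.0679]
 [277.     242.       0.1895   0.475    0.1806   0.0696]
 [277.     247.       0.1928   0.475    0.1762   0.0675]
 [277.     252.       0.1493   0.4751   0.191    0.1085]
 [277.     257.       0.1445   0.4751   0.1906   0.1136]
 [277.     262.       0.1398   0.4751   0.1904   0.1186]
 [277.     267.       0.1333   0.4751   0.1911   0.1252]
 [277.     272.       0.1289   0.4751   0.191    0.1298]
 [277.     277.       0.1236   0.4751   0.1915   0.1352]
 [277.     282.       0.1221   0.4751   0.1902   0.1371]
 [277.     287.       0.1184   0.4751   0.1902   0.141 ]
 [277.     292.       0.1199   0.4751   0.1874   0.1402]
 [277.     297.       0.1201   0.4751   0.1853   0.1407]]
```

View pics/s3.png

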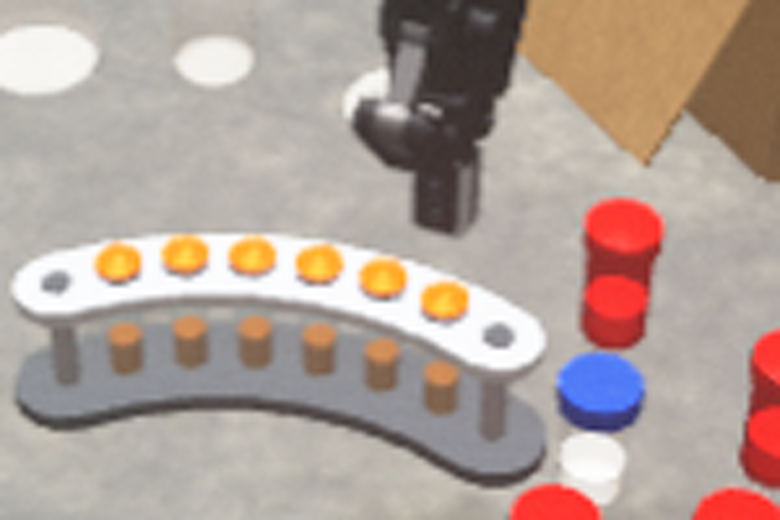

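The scene view shows the fingertip at (445,230), well above the caps, and all six are still loose. Wrist depth puts the finger end at z≈0.107, but the reported TCP is at 0.065. I'll cross-check this with the scene camera.

```bash
python3 - <<'E'
from h import *
np.set_printoptions(precision=4,suppress=True)
p,d=env.read_camera("scene");c=env.get_calibration("scene");st=env.get_state();t=st["tcp_pos"];print(t,st["joint_pos"])
for z in(.0646,.085,.095,.105,.115): print(z,cv2.projectPoints(np.array([[t[0],t[1],z]]),cv2.Rodrigues(c["R"])[0],c["t"],c["mtx"],c["distortion"])[0].ravel())
u=[(x,v) for x in (313,318) for v in range(218,240,2)]
n=cv2.undistortPoints(np.float64(u).reshape(-1,1,2),c["mtx"],c["distortion"])[:,0]
z=np.array([d[v,x] for x,v in u]);print(np.c_[u,(np.c_[n,np.ones(len(n))]*z[:,None]-c["t"])@c["R"]])
E
```

```text
[0.4763 0.179  0.0646] [ 0.2015  0.2636 -0.3473  0.9598  0.0001  1.7751]
0.0646 [314.4633 247.2596]
0.085 [314.7949 239.584 ]
0.095 [314.961  235.7274]
0.105 [315.1294 231.8072]
0.115 [315.3001 227.8219]
[[313.     218.       0.4245   0.1665   0.1819]
 [313.     220.       0.4235   0.166    0.1785]
 [313.     222.       0.4357   0.17     0.1634]
 [313.     224.       0.4634   0.1794   0.1343]
 [313.     226.       0.4618   0.1787   0.131 ]
 [313.     228.       0.4641   0.1794   0.1241]
 [313.     230.       0.4681   0.1806   0.1156]
 [313.     232.       0.4631   0.1787   0.1152]
 [313.     234.       0.4704   0.1811   0.1035]
 [313.     236.       0.5748   0.2166  -0.    ]
 [313.     238.       0.5685   0.2142  -0.0001]
 [318.     218.       0.4594   0.169    0.1548]
 [318.     220.       0.4613   0.1695   0.1486]
 [318.     222.       0.4679   0.1714   0.1382]
 [318.     224.       0.4701   0.172    0.1315]
 [318.     226.       0.4707   0.172    0.1262]
 [318.     228.       0.4716   0.1721   0.1205]
 [318.     230.       0.4693   0.1712   0.1178]
 [318.     232.       0.4704   0.1713   0.1119]
 [318.     234.       0.4691   0.1707   0.1081]
 [318.     236.       0.5789   0.206    0.0002]
 [318.     238.       0.5734   0.204   -0.0006]]
```

Both cameras agree: the fingertips are really about 39 mm above the reported TCP, and x and y are right. So the caps should be met at a reported z of about 0.031, with home near 0.027. I'll descend by contact force.

Emit:
arm_command --rows '[{"delta_pos":[0.05,0,0.4],"rot":[0,0,0],"fingers":1},{"delta_pos":[0,0,0.5],"rot":[0,0,0],"fingers":1},{"delta_pos":[0,0,0.3],"rot":[0,0,0],"fingers":1},{"delta_pos":[0,0,0.1],"rot":[0,0,0],"fingers":1},{"delta_pos":[0,0,0],"rot":[0,0,0],"fingers":1},{"delta_pos":[0,0,0],"rot":[0,0,0],"fingers":1}]'

```text
clock: 6.3
tcp_pos: [0.4763, 0.18, 0.0386]
orientation: [-0.0, 0.708, 0.706, 0.0]
wrist_force: [-0.2, -0.5, 0.4]
finger_gap: -0.0003
```

Emit:
arm_command --rows '[{"delta_pos":[0,0,0.05],"rot":[0,0,0],"fingers":1},{"delta_pos":[0,0,0.05],"rot":[0,0,0],"fingers":1},{"delta_pos":[0,0,0.05],"rot":[0,0,0],"fingers":1},{"delta_pos":[0,0,0],"rot":[0,0,0],"fingers":1}]'

```text
clock: 6.7
tcp_pos: [0.4762, 0.18, 0.0355]
orientation: [-0.0, 0.708, 0.706, 0.0]
wrist_force: [0.1, 0.4, -0.7]
finger_gap: 0.0001
```

Emit:
arm_command --rows '[{"delta_pos":[0,0,0.05],"rot":[0,0,0],"fingers":1},{"delta_pos":[0,0,0.05],"rot":[0,0,0],"fingers":1}]'

```text
clock: 6.9
tcp_pos: [0.4763, 0.18, 0.0336]
orientation: [0.0, 0.708, 0.706, 0.0]
wrist_force: [0.4, 1.0, -0.1]
finger_gap: 0.0004
```

Emit:
arm_command --rows '[{"delta_pos":[0,0,0.05],"rot":[0,0,0],"fingers":1},{"delta_pos":[0,0,0],"rot":[0,0,0],"fingers":1}]'

```text
clock: 7.1
tcp_pos: [0.4761, 0.1799, 0.0324]
orientation: [-0.0, 0.708, 0.706, -0.0]
wrist_force: [0.2, 0.1, 0.1]
finger_gap: 0.0
```

Emit:
arm_command --rows '[{"delta_pos":[0,0,0.05],"rot":[0,0,0],"fingers":1},{"delta_pos":[0,0,0],"rot":[0,0,0],"fingers":1}]'

```text
clock: 7.3
tcp_pos: [0.4762, 0.18, 0.0315]
orientation: [-0.0, 0.708, 0.706, -0.0]
wrist_force: [-0.0, 0.7, -0.0]
finger_gap: 0.0001
```

Emit:
arm_command --rows '[{"delta_pos":[0,0,0.05],"rot":[0,0,0],"fingers":1},{"delta_pos":[0,0,0],"rot":[0,0,0],"fingers":1}]'

```text
clock: 7.5
tcp_pos: [0.4762, 0.18, 0.0305]
orientation: [-0.0, 0.708, 0.706, -0.0]
wrist_force: [-0.3, -0.4, -1.6]
finger_gap: 0.0001
```

Emit:
arm_command --rows '[{"delta_pos":[0,0,0.05],"rot":[0,0,0],"fingers":1},{"delta_pos":[0,0,0],"rot":[0,0,0],"fingers":1}]'

```text
clock: 7.7
tcp_pos: [0.4763, 0.18, 0.0296]
orientation: [0.0, 0.708, 0.706, 0.0]
wrist_force: [0.2, -0.4, 0.3]
finger_gap: -0.0001
```

Emit:
arm_command --rows '[{"delta_pos":[0,0,0.05],"rot":[0,0,0],"fingers":1},{"delta_pos":[0,0,0],"rot":[0,0,0],"fingers":1}]'

```text
clock: 7.9
tcp_pos: [0.4763, 0.18, 0.0286]
orientation: [0.0, 0.708, 0.706, 0.0]
wrist_force: [-0.1, 0.2, 1.0]
finger_gap: -0.0002
```

Emit:
arm_command --rows '[{"delta_pos":[0,0,0.05],"rot":[0,0,0],"fingers":1},{"delta_pos":[0,0,0],"rot":[0,0,0],"fingers":1}]'

```text
clock: 8.1
tcp_pos: [0.4763, 0.18, 0.0275]
orientation: [-0.0, 0.708, 0.706, 0.0]
wrist_force: [0.1, -0.3, 0.9]
finger_gap: 0.0001
```

```bash
python3 - <<'E'
from h import *
np.set_printoptions(precision=4,suppress=True)
for nm,cols,rng in(("wrist",(274,284),range(225,262,3)),("scene",(313,316,319),range(236,256,2))):
    p,d=env.read_camera(nm);c=env.get_calibration(nm)
    u=[(x,v) for x in cols for v in rng]
    n=cv2.undistortPoints(np.float64(u).reshape(-1,1,2),c["mtx"],c["distortion"])[:,0]
    z=np.array([d[v,x] for x,v in u]);print(np.c_[u,(np.c_[n,np.ones(len(n))]*z[:,None]-c["t"])@c["R"]])
    if nm=="scene":q=cv2.resize(p[210:280,250:350],(800,560),interpolation=2);cv2.imwrite("pics/s4.png",q)
print(env.get_state()["wrist_force"])
E
```

```text
[[274.     225.       0.4736   0.2053   0.0676]
 [274.     228.       0.4736   0.2037   0.0678]
 [274.     231.       0.4735   0.2016   0.0664]
 [274.     234.       0.4735   0.1999   0.0664]
 [274.     237.       0.4735   0.1983   0.0665]
 [274.     240.       0.4734   0.1941   0.0601]
 [274.     243.       0.4734   0.1923   0.0601]
 [274.     246.       0.4734   0.1903   0.0595]
 [274.     249.       0.4734   0.1889   0.0604]
 [274.     252.       0.4735   0.1919   0.0712]
 [274.     255.       0.4736   0.1917   0.0743]
 [274.     258.       0.4736   0.1919   0.0783]
 [274.     261.       0.4736   0.1921   0.082 ]
 [284.     225.       0.4786   0.2058   0.0692]
 [284.     228.       0.4786   0.2043   0.0695]
 [284.     231.       0.4787   0.2025   0.0689]
 [284.     234.       0.4787   0.2004   0.0675]
 [284.     237.       0.4787   0.1984   0.0668]
 [284.     240.       0.4788   0.1961   0.0652]
 [284.     243.       0.4789   0.1927   0.0611]
 [284.     246.       0.4789   0.1906   0.0602]
 [284.     249.       0.4789   0.1886   0.0597]
 [284.     252.       0.4786   0.192    0.07
[... 912 characters left out ...]
76 ]
 [316.     248.       0.4684   0.1731   0.0717]
 [316.     250.       0.4695   0.1733   0.0652]
 [316.     252.       0.4705   0.1735   0.0589]
 [316.     254.       0.4629   0.1708   0.0613]
 [319.     236.       0.4733   0.1699   0.0999]
 [319.     238.       0.4744   0.17     0.0938]
 [319.     240.       0.4749   0.17     0.0883]
 [319.     242.       0.4741   0.1695   0.0839]
 [319.     244.       0.477    0.1702   0.0759]
 [319.     246.       0.4869   0.1732   0.0609]
 [319.     248.       0.4793   0.1705   0.063 ]
 [319.     250.       0.4759   0.1692   0.0611]
 [319.     252.       0.4729   0.1681   0.0587]
 [319.     254.       0.466    0.1657   0.0604]]
[0.4547 0.2058 0.8141]
```

View pics/s4.png

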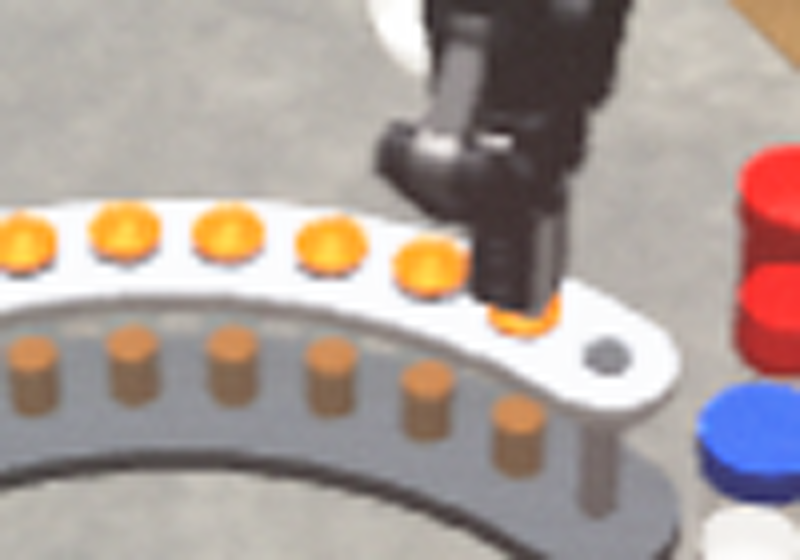

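The fingertip at (515,300) is on the cap 1 apex, just touching, with a true tip height of about 0.069. I'll keep pressing.

Emit:
arm_command --rows '[{"delta_pos":[0,0,0.05],"rot":[0,0,0],"fingers":1},{"delta_pos":[0,0,0],"rot":[0,0,0],"fingers":1}]'

```text
clock: 8.4
tcp_pos: [0.4763, 0.18, 0.0265]
orientation: [-0.0, 0.708, 0.706, 0.0]
wrist_force: [-0.1, 0.3, 1.1]
finger_gap: 0.0
```

Emit:
arm_command --rows '[{"delta_pos":[0,0,0.05],"rot":[0,0,0],"fingers":1},{"delta_pos":[0,0,0],"rot":[0,0,0],"fingers":1}]'

```text
clock: 8.6
tcp_pos: [0.4764, 0.18, 0.0259]
orientation: [0.0, 0.708, 0.706, 0.0]
wrist_force: [-1.2, -0.9, 3.8]
finger_gap: -0.0003
```

Emit:
arm_command --rows '[{"delta_pos":[0,0,0.025],"rot":[0,0,0],"fingers":1},{"delta_pos":[0,0,0],"rot":[0,0,0],"fingers":1}]'

```text
clock: 8.8
tcp_pos: [0.4765, 0.18, 0.0258]
orientation: [0.0, 0.708, 0.706, 0.0]
wrist_force: [-1.7, -1.2, 5.9]
finger_gap: -0.0002
```

Emit:
arm_command --rows '[{"delta_pos":[0,0,0.025],"rot":[0,0,0],"fingers":1},{"delta_pos":[0,0,0],"rot":[0,0,0],"fingers":1}]'

```text
clock: 9.0
tcp_pos: [0.4765, 0.18, 0.0257]
orientation: [0.0, 0.708, 0.706, 0.0]
wrist_force: [-3.5, -0.4, 9.7]
finger_gap: -0.0002
```

Cap 1 is home: 9.7 N against a rigid stop at reported z 0.0257, which makes the offset 40.0 mm. On to cap 2, lifting 7 mm.

Emit:
arm_command --rows '[{"delta_pos":[0,0,-0.35],"rot":[0,0,0],"fingers":1},{"delta_pos":[0.64,0.06,0],"rot":[0,0,0],"fingers":1},{"delta_pos":[0.64,0.06,0],"rot":[0,0,0],"fingers":1},{"delta_pos":[0,0,0],"rot":[0,0,0],"fingers":1},{"delta_pos":[0,0,0.1],"rot":[0,0,0],"fingers":1},{"delta_pos":[0,0,0.05],"rot":[0,0,0],"fingers":1},{"delta_pos":[0,0,0.05],"rot":[0,0,0],"fingers":1},{"delta_pos":[0,0,0.05],"rot":[0,0,0],"fingers":1},{"delta_pos":[0,0,0.05],"rot":[0,0,0],"fingers":1},{"delta_pos":[0,0,0],"rot":[0,0,0],"fingers":1}]'

```text
clock: 10.0
tcp_pos: [0.4788, 0.2055, 0.026]
orientation: [-0.0, 0.708, 0.706, 0.0]
wrist_force: [-1.0, -0.5, 4.5]
finger_gap: -0.0001
```

Emit:
arm_command --rows '[{"delta_pos":[0,0,0.025],"rot":[0,0,0],"fingers":1},{"delta_pos":[0,0,0],"rot":[0,0,0],"fingers":1}]'

```text
clock: 10.2
tcp_pos: [0.4789, 0.2055, 0.0258]
orientation: [0.0, 0.708, 0.706, 0.0]
wrist_force: [-1.5, 0.5, 6.5]
finger_gap: 0.0001
```

Emit:
arm_command --rows '[{"delta_pos":[0,0,0.02],"rot":[0,0,0],"fingers":1},{"delta_pos":[0,0,0],"rot":[0,0,0],"fingers":1}]'

```text
clock: 10.4
tcp_pos: [0.479, 0.2056, 0.0257]
orientation: [0.0, 0.708, 0.706, 0.0]
wrist_force: [-3.0, 0.7, 9.0]
finger_gap: -0.0
```

Emit:
arm_command --rows '[{"delta_pos":[0,0,-0.35],"rot":[0,0,0],"fingers":1},{"delta_pos":[0.64,-0.05,0],"rot":[0,0,0],"fingers":1},{"delta_pos":[0.64,-0.05,0],"rot":[0,0,0],"fingers":1},{"delta_pos":[0,0,0],"rot":[0,0,0],"fingers":1}]'

```text
clock: 10.8
tcp_pos: [0.4766, 0.2329, 0.0314]
orientation: [-0.0, 0.707, 0.707, 0.0]
wrist_force: [-0.6, 0.2, 0.9]
finger_gap: -0.0002
```

```bash
python3 - <<'E'
from h import *
st=env.get_state();print(st["tcp_pos"],st["wrist_force"])
p,d=env.read_camera("scene")
cv2.imwrite("pics/s5.png",cv2.resize(p[210:280,250:350],(800,560),interpolation=2))
E
```

```text
[0.47657059 0.23288289 0.03142951] [-0.59930749  0.21709184  0.86065355]
```

View pics/s5.png

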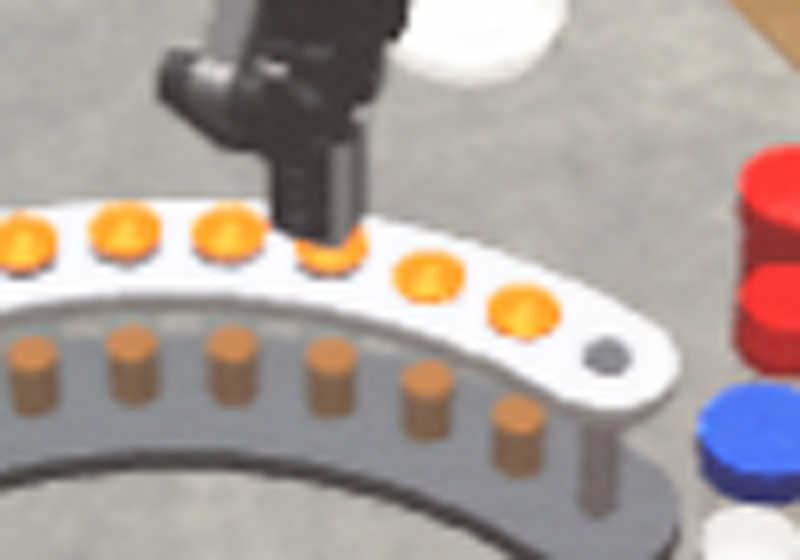

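Caps 1 (523,310) and 2 (428,275) sit flush with no gap beneath. Cap 3 (330,248) is still loose under the tip, and the rack hasn't moved. I'll press cap 3.

Emit:
arm_command --rows '[{"delta_pos":[0,0,0.1],"rot":[0,0,0],"fingers":1},{"delta_pos":[0,0,0.05],"rot":[0,0,0],"fingers":1},{"delta_pos":[0,0,0.05],"rot":[0,0,0],"fingers":1},{"delta_pos":[0,0,0.05],"rot":[0,0,0],"fingers":1},{"delta_pos":[0,0,0.05],"rot":[0,0,0],"fingers":1},{"delta_pos":[0,0,0.025],"rot":[0,0,0],"fingers":1},{"delta_pos":[0,0,0],"rot":[0,0,0],"fingers":1}]'

```text
clock: 11.55
tcp_pos: [0.477, 0.2311, 0.0258]
orientation: [0.0, 0.708, 0.706, 0.0]
wrist_force: [-1.8, -0.4, 5.9]
finger_gap: 0.0002
```

Emit:
arm_command --rows '[{"delta_pos":[0,0,0.02],"rot":[0,0,0],"fingers":1},{"delta_pos":[0,0,0],"rot":[0,0,0],"fingers":1}]'

```text
clock: 11.75
tcp_pos: [0.477, 0.2312, 0.0258]
orientation: [0.0, 0.708, 0.706, 0.0]
wrist_force: [-2.0, 0.7, 9.1]
finger_gap: 0.0004
```

Emit:
arm_command --rows '[{"delta_pos":[0,0,-0.35],"rot":[0,0,0],"fingers":1},{"delta_pos":[0.64,-0.14,0],"rot":[0,0,0],"fingers":1},{"delta_pos":[0.63,-0.14,0],"rot":[0,0,0],"fingers":1},{"delta_pos":[0,0,0],"rot":[0,0,0],"fingers":1},{"delta_pos":[0,0,0.1],"rot":[0,0,0],"fingers":1},{"delta_pos":[0,0,0.05],"rot":[0,0,0],"fingers":1},{"delta_pos":[0,0,0.05],"rot":[0,0,0],"fingers":1},{"delta_pos":[0,0,0.05],"rot":[0,0,0],"fingers":1},{"delta_pos":[0,0,0.05],"rot":[0,0,0],"fingers":1},{"delta_pos":[0,0,0.025],"rot":[0,0,0],"fingers":1},{"delta_pos":[0,0,0],"rot":[0,0,0],"fingers":1}]'

```text
clock: 12.85
tcp_pos: [0.4714, 0.2565, 0.0259]
orientation: [0.0, 0.708, 0.706, 0.0]
wrist_force: [-1.5, 0.3, 5.8]
finger_gap: -0.0002
```

Emit:
arm_command --rows '[{"delta_pos":[0,0,0.025],"rot":[0,0,0],"fingers":1},{"delta_pos":[0,0,0],"rot":[0,0,0],"fingers":1}]'

```text
clock: 13.05
tcp_pos: [0.4715, 0.2566, 0.0258]
orientation: [0.0, 0.708, 0.706, 0.0]
wrist_force: [-1.8, 0.2, 7.6]
finger_gap: 0.0001
```

Emit:
arm_command --rows '[{"delta_pos":[0,0,-0.35],"rot":[0,0,0],"fingers":1},{"delta_pos":[0.61,-0.26,0],"rot":[0,0,0],"fingers":1},{"delta_pos":[0.61,-0.26,0],"rot":[0,0,0],"fingers":1},{"delta_pos":[0,0,0],"rot":[0,0,0],"fingers":1},{"delta_pos":[0,0,0.1],"rot":[0,0,0],"fingers":1},{"delta_pos":[0,0,0.05],"rot":[0,0,0],"fingers":1},{"delta_pos":[0,0,0.05],"rot":[0,0,0],"fingers":1},{"delta_pos":[0,0,0.05],"rot":[0,0,0],"fingers":1},{"delta_pos":[0,0,0.05],"rot":[0,0,0],"fingers":1},{"delta_pos":[0,0,0.025],"rot":[0,0,0],"fingers":1},{"delta_pos":[0,0,0],"rot":[0,0,0],"fingers":1}]'

```text
clock: 14.15
tcp_pos: [0.4611, 0.281, 0.0259]
orientation: [0.0, 0.708, 0.706, 0.0]
wrist_force: [-1.3, 0.3, 5.7]
finger_gap: -0.0001
```

Emit:
arm_command --rows '[{"delta_pos":[0,0,0.03],"rot":[0,0,0],"fingers":1},{"delta_pos":[0,0,0],"rot":[0,0,0],"fingers":1}]'

```text
clock: 14.35
tcp_pos: [0.4612, 0.281, 0.0257]
orientation: [0.0, 0.708, 0.706, 0.0]
wrist_force: [-2.9, 0.9, 8.3]
finger_gap: -0.0001
```

Emit:
arm_command --rows '[{"delta_pos":[0,0,-0.35],"rot":[0,0,0],"fingers":1},{"delta_pos":[0.56,-0.34,0],"rot":[0,0,0],"fingers":1},{"delta_pos":[0.56,-0.34,0],"rot":[0,0,0],"fingers":1},{"delta_pos":[0,0,0],"rot":[0,0,0],"fingers":1},{"delta_pos":[0,0,0.1],"rot":[0,0,0],"fingers":1},{"delta_pos":[0,0,0.05],"rot":[0,0,0],"fingers":1},{"delta_pos":[0,0,0.05],"rot":[0,0,0],"fingers":1},{"delta_pos":[0,0,0.05],"rot":[0,0,0],"fingers":1},{"delta_pos":[0,0,0.05],"rot":[0,0,0],"fingers":1},{"delta_pos":[0,0,0.025],"rot":[0,0,0],"fingers":1},{"delta_pos":[0,0,0],"rot":[0,0,0],"fingers":1}]'

```text
clock: 15.45
tcp_pos: [0.4477, 0.3034, 0.0259]
orientation: [0.0, 0.708, 0.706, 0.0]
wrist_force: [-2.1, -1.0, 6.4]
finger_gap: -0.0003
```

Emit:
arm_command --rows '[{"delta_pos":[0,0,0.025],"rot":[0,0,0],"fingers":1},{"delta_pos":[0,0,0],"rot":[0,0,0],"fingers":1}]'

```text
clock: 15.65
tcp_pos: [0.4477, 0.3035, 0.0257]
orientation: [0.0, 0.708, 0.706, 0.0]
wrist_force: [-2.6, -0.2, 8.8]
finger_gap: 0.0001
```

All six stopped at the same height. I'll slide past the end of the row while still low, then look before lifting away.

Emit:
arm_command --rows '[{"delta_pos":[0,0,-0.35],"rot":[0,0,0],"fingers":1},{"delta_pos":[0.8,0,0],"rot":[0,0,0],"fingers":1},{"delta_pos":[0.8,0,0],"rot":[0,0,0],"fingers":1},{"delta_pos":[0.8,0,0],"rot":[0,0,0],"fingers":1},{"delta_pos":[0,0,0],"rot":[0,0,0],"fingers":1},{"delta_pos":[0,0,0],"rot":[0,0,0],"fingers":1}]'

```text
clock: 16.25
tcp_pos: [0.4471, 0.3522, 0.0312]
orientation: [0.0, 0.708, 0.707, -0.0]
wrist_force: [0.0, 0.1, 0.5]
finger_gap: 0.0001
```

```bash
python3 - <<'E'
from h import *
np.set_printoptions(precision=4,suppress=True)
st=env.get_state();print(st["tcp_pos"],st["wrist_force"])
p,d=env.read_camera("scene");c=env.get_calibration("scene")
cv2.imwrite("pics/s6.png",cv2.resize(p[200:300,200:360],(800,500),interpolation=2))
p0=np.load("scene.npz")["p"]
for q in(p0,p): u,a=blobs(q,(8,150,120),(22,255,255),(235,230,335,256),8);print(np.c_[u,a])
E
```

```text
[0.4471 0.3522 0.0312] [0.044  0.08   0.5238]
[[252.381  239.9762  42.    ]
 [265.2558 238.3953  43.    ]
 [278.0698 238.6512  43.    ]
 [290.8889 240.2222  45.    ]
 [303.2174 242.913   46.    ]
 [315.     247.3261  46.    ]]
[[265.3077 239.6667  39.    ]
 [278.3421 239.7368  38.    ]
 [252.4615 241.2308  39.    ]
 [290.7561 241.3902  41.    ]
 [303.375  244.275   40.    ]
 [314.907  248.4651  43.    ]]
```

View pics/s6.png

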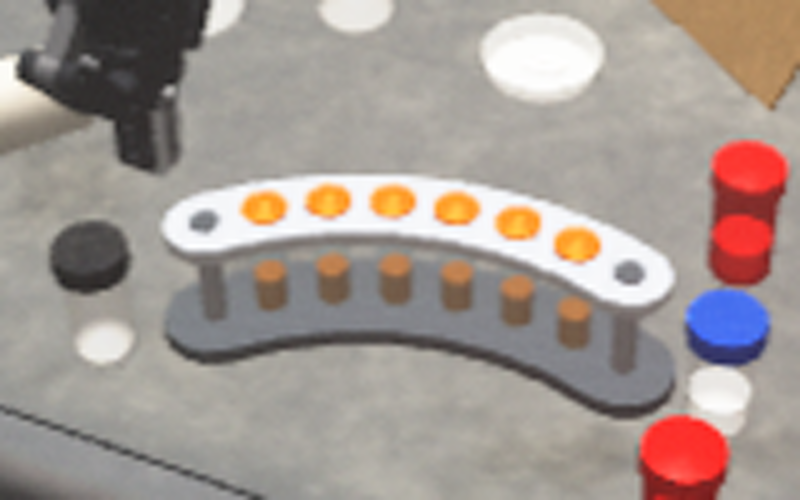

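All six caps, from (265,207) to (577,243), sit flush. Each moved down the same 1.1–1.4 px, with no gaps beneath, and the rack and vials haven't moved. I'll lift clear.

Emit:
arm_command --rows '[{"delta_pos":[0,0,-0.8],"rot":[0,0,0],"fingers":1},{"delta_pos":[0,0,-1],"rot":[0,0,0],"fingers":1},{"delta_pos":[0,0,-1],"rot":[0,0,0],"fingers":1},{"delta_pos":[0,0,-1],"rot":[0,0,0],"fingers":1},{"delta_pos":[0,0,-1],"rot":[0,0,0],"fingers":1},{"delta_pos":[0,0,0],"rot":[0,0,0],"fingers":1},{"delta_pos":[0,0,0],"rot":[0,0,0],"fingers":1},{"delta_pos":[0,0,0],"rot":[0,0,0],"fingers":1}]'

```text
clock: 17.1
tcp_pos: [0.4469, 0.3508, 0.1265]
orientation: [-0.0, 0.708, 0.706, -0.001]
wrist_force: [-1.0, -0.3, -0.2]
finger_gap: -0.0
```

```bash
python3 - <<'E'
from h import *
st=env.get_state();print(st["clock"],st["tcp_pos"],st["wrist_force"])
env.hand_in()
E
```

```text
17.1 [0.44689406 0.35082775 0.12652918] [-0.98841738 -0.29111539 -0.19980043]
the job is handed in; nothing more can be done
```

All six orange caps were pressed home in order, from the blue-vial end to the black-vial end, and the job is handed in at 17.1 s. It was one pass with shut fingertips, lifting about 6 mm between caps. It was a press on each cap in turn, not a continuous slide along the row.

**Caps:** Each cap met a firm stop at the same height (reported z 0.0257–0.0258 m), with final forces of about 8–10 N at the wrist. In the last close-up all six sit flush, each moved down by the same 1.1–1.4 px.

**Rack and other things:** The rack and both vials looked unmoved in that picture. I judged this by eye and did not measure it. I did not check the beaker, bulb, film, dish and flask separately; the fingers went nowhere near touching them.

**Hand:** It finished clear, with no contact force, tip about 0.166 m above the worktop.

**Disagreement found:** The reported TCP height was about 40 mm lower than the real fingertips. My first press stopped in the air above the caps. Depth from the wrist and scene cameras showed the offset, and the height of the stop confirmed it, so I worked from contact force. The sideways positions agreed.

I used 8 of the 10 pictures.

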